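# Lock a knife blank into a leaf drilling jig with a quarter-turn T-pin

## Task

Shut the hinged leaf of the drilling jig over the knife blank, then lock it: take the bar-handled T-pin from the wooden block, pass its T-head through the slot in the leaf and the base below, push down against its spring and turn it a quarter turn, either way, so that the head lies across the slot under the base and holds when you let go. Leave the blank in its nest and the other things on the bench where they are.

Things in the scene. Friction and masses are not known exactly. Their poses are not given: they have to be found in the camera images.
- leaf (a joint): opening angle of the jig's hinged leaf, rad: 0 = shut, lying flat on the base; it starts standing open at 0.5 to 1.0. A stiff hinge: the leaf stays at whatever angle it is left; shutting it takes about 2 to 4 N down on its tab
- jig: base of the leaf drilling jig, bare metal, bolted to the bench: 130 mm (x) x 166 mm (y), 36 mm high; the only thing with a hinged plate. Origin at bench height, 40 mm from the slot's centre and 78 mm from the hinge (both along y). x runs along the hinge, z up; the shut leaf runs from the hinge towards -y
- hinge (a point): middle of the leaf's hinge line, fixed on the base, 41 mm above the bench, jig axes. The leaf is an aluminium plate 88 mm wide, 10 mm thick (5 mm either side of the hinge line); it ends 152 mm from the hinge, then a thumb tab 30 mm wide goes on to 176 mm
- tab (a point): middle of the upper face of the leaf's thumb tab, 164 mm from the hinge line; moves with the leaf and has its axes (x along the hinge, -y away from it). With the leaf shut it is 46 mm above the bench; the tab overhangs the end of the base
- slot (a point): centre of the lock slot at the height of the shut leaf's upper face (46 mm above the bench), 118 mm from the hinge towards jig -y; fixed to the base, jig axes. The slot through the leaf is 14 mm wide (x) and 34 mm long (y), plain-edged
- lip (a point): centre of the like slot in the base, 15 mm (x) x 40 mm (y), straight under slot, at the underside of the base's 10 mm steel lip, 26 mm above the bench (leaf and lip are 20 mm together). Under the lip is a tunnel, open along x, 50 mm wide (y) and 22 mm high, in which the T-head can turn
- pin_handle (a point): centre of the T-handle of the lock pin: a dark steel bar 64 mm long (pin x), 14 mm wide (pin y), 24 mm high, z up. The loose pin (180 g) stands in one of the block's two large holes, handle centre 115 mm above the bench, turned up to about 50 degrees from the block's x. Told from the countersink by its bar handle
- sleeve (a point): centre of the underside of the flange (42 mm wide) of the pin's spring sleeve, 75 mm below the handle's centre at rest, 15 mm above the T-head's top. Sleeve 29 mm wide, 34 mm high; pushes up the shank by 13 mm at most (2 N to start, then 0.6 N per mm); even then its top stays 16 mm below the bar's underside
- pin_head (a point): centre of the pin's T-head, 94 mm straight below the handle's centre: cross-bar 28 mm long (pin x, parallel to the handle), 10 mm wide, 8 mm high, lowest 2 mm narrowed to 6; 10 mm round shank. The flange meets the leaf first: push 5 to 13 mm further for the head to clear the lip and turn; let go, the spring draws it up to the lip
- block_top (a point): middle of the upper face of the wooden block, 40 mm above the bench, fixed; 76 mm (x) x 200 mm (y), a 32 mm hole at y = +55 and -55 mm, three short drill bits standing up to 26 mm high in between
- knife_mid (a point): where tang and blade meet, at the middle of the bare steel knife blank (about 220 mm long, 4 mm thick) that lies loose in the jig's nest under the leaf, blade sticking out past the jig's +x side
- countersink_mid (a point): middle of the hand countersink with round wooden handle (36 mm wide, 67 mm high above the block) standing in the block's other large hole
- stone_mid (a point): middle of a sharpening stone lying on the bench, 150 x 50 x 25 mm
- scales_mid (a point): middle of a dark wood handle block lying on the bench, 120 x 38 x 20 mm
- hammer_mid (a point): a point on the hammer lying on the bench
- oil_mid (a point): middle of an amber oil bottle, 56 mm wide, 150 mm high
- epoxy_mid (a point): middle of a jar, 70 mm wide, 70 mm high
- file_mid (a point): middle of a flat file lying on the bench, about 300 mm long
There are look-alikes about, which are no part of the job. What is shaped like the part that bears pin_handle but turquoise is not meant.

How it is judged:
By the outcome, as a careful person would: the job done as asked, in the order asked, and still so for the second after the job is handed in, with the robot touching nothing.
It also fails if it takes over 54 s, if anything falls off the work surface, if the arm or the gripper's body presses on something with over 40 N, if the wrist force passes 120 N, or if a joint passes its speed limit or range.

## Robot

A 7-joint arm with a two-finger parallel gripper is mounted at the origin on the work surface. World frame = base frame: x ahead of the robot, y to its left, z up, the work surface at z = 0. Lengths are in mm, angles in rad, forces in N, time in s.
With the tool pointing down it reaches from about 400 to 875 mm from the base axis. Payload 4.4 kg.
Tool frame: the origin (TCP) lies midway between the tips of the shut fingers; the grasp point (between the pads) lies 19 mm behind it (ctrl.pinch_z is the distance from the TCP to the grasp point, in mm); z points along the fingers, y is the line along which they close (so a half turn about z gives the same grasp; the last joint's range is limited). The gripper opens to 85 mm and grips with 20 to 120 N. Pads are 22 mm wide; open, the fingers measure 114 mm over their backs; the gripper's body (76 mm by 85 mm) begins 54 mm behind the grasp point. The pads swing forward as they close: fully open they stand 13 mm farther back than shut.
Start: joints at [-1.262, 0.628, 0.038, 1.517, -0.027, 0.996, -0.02], TCP at [237.933, 604.902, 199.713] pointing down, gripper open.
Joint ranges: [-3.06, 3.06], [-0.37, 2.12], [-1.25, 1.32], [0.18, 2.47], [-1.1, 4.24], [0.23, 1.98], [-2.94, 2.94]. Speed limits (rad/s): [2.57, 2.57, 3.14, 3.14, 3.14, 3.14, 3.14].

## Interface

Orientations are given as [roll, pitch, yaw] about the fixed x, y, z axes, in that order (R = Rz(yaw) Ry(pitch) Rx(roll)).
In Python, from cell import read_state, cams, order, ctrl gives the robot as it stands.
- The arm moves only by the tool move_arm, never from a script. Its argument "targets" is text: rows parted by semicolons, each of 7 numbers parted by spaces: the gripper's target within -1 to 1 (fully open at 1, half-way at 0, shut at -1), then the shift along the tool's x, y, z in cm, then the turn, a rotation vector about the tool's x, y, z in degrees. A call has 1 to 5 rows; each row shifts and turns the commanded pose from where the row before left it, along the tool's axes as they then stand; what a row does not reach is not made up. A row lasts 1/12 s, in which the tool goes at most 41.7 mm and 7.16 degrees, less where a joint would pass 70% of its speed; a pose out of reach is approached as far as the arm can. A call with a gripper value outside its range is refused whole. The fingers move at their own pace and stop on an object; the grip force is fixed at half the most. Time passes only in rows, so rows that do not move let the fingers close. It gives the time, the measured TCP pose, the force, the opening and the grip force at its end, in the units of the state.
- read_state(): the state, without advancing time (a new reading comes with each control period).
- cams.get_image(name): name is "side" or "top" or "wrist"; returns a dict with "color" (420x560x3 uint8, red, green, blue), "fovy" (degrees; the focal length in pixels is half the picture's height over the tangent of half this angle, whatever the lens; pixels are square), "cx", "cy" (the principal point, pixels), "rvec" (rotation vector, rad) and "tvec" (3), from world to camera coordinates, as OpenCV has them. Camera axes: x right, y down, z forward; pixel columns grow to the right and rows downward; lengths in mm; the calibration is good to about 2 mm. A picture is of the moment at which its call begins. There is no depth.
- order.finish_job(): hands the job in; it is judged then, once.
The state is a dict: "clock": time; "qpos": joint angles; "qd": joint speeds; "tau": joint torques, N m; "eef_pos": TCP position; "tool_rot": TCP orientation; "force": force on the tool from outside, world axes, zero at the start; "torque": the same for the moment, N m; "width": finger opening in mm; "gripper_force": force on a finger pad.
Only numpy, scipy, OpenCV 4.12 (cv2) and the standard library are available. Lean on these libraries where they do the work, as an engineer would, in place of code of your own. Each camera call takes 0.05 s, during which the arm holds its last target. There are 200 camera calls.

## Working session

There is one attempt and no reset: what is moved stays moved. The work goes in short steps, Python scripts to look and compute and a tool call to move; the robot and the scene stay as the last step left them, time stands still between calls to the robot, and variables do not carry over. Pictures are saved under pics/ and viewed, at most 10 in all, crops included, and the job is handed in when it is done.

Besides the shell and the picture viewer there is one more tool, called after ">>>" as name(argument=value, ...) on one line, values as JSON. move_arm: Moves the arm, as the interface text tells. Its arguments: {"type":"object","properties":{"targets":{"type":"string"}},"required":["targets"]}

```bash
mkdir -p pics
cat > h.py <<'E'
import numpy as np,cv2
from cell import read_state,cams,order,ctrl
def shot(n,f):
    im=cams.get_image(n); cv2.imwrite(f'pics/{f}.png',im['color'][:,:,::-1]); 
    np.savez(f'pics/{f}.npz',**im); return im
def load(f): return dict(np.load(f'pics/{f}.npz'))
def KRT(im):
    h=im['color'].shape[0]; f=h/2/np.tan(np.radians(float(im['fovy']))/2)
    R=cv2.Rodrigues(np.array(im['rvec'],float))[0]; t=np.array(im['tvec'],float).ravel()
    return f,float(im['cx']),float(im['cy']),R,t
def ray(im,u,v):
    f,cx,cy,R,t=KRT(im); d=R.T@np.array([(u-cx)/f,(v-cy)/f,1]); return -R.T@t,d
def onz(im,u,v,z):
    o,d=ray(im,u,v); return o+d*(z-o[2])/d[2]
def proj(im,p):
    f,cx,cy,R,t=KRT(im); c=R@np.array(p,float)+t; return np.array([f*c[0]/c[2]+cx,f*c[1]/c[2]+cy])
def tri(a,b):
    A=np.zeros((3,3));y=np.zeros(3);L=[ray(*a),ray(*b)]
    for o,d in L:
        d=d/np.linalg.norm(d);P=np.eye(3)-np.outer(d,d);A+=P;y+=P@o
    return np.linalg.solve(A,y)
E
python3 - <<'E'
from h import *
for n in('side','top','wrist'):
    im=shot(n,n+'0');o,d=ray(im,280,210);print(n,o,d,im['fovy'])
print(read_state()); print(ctrl.pinch_z)
a=[cv2.imread(f'pics/{n}0.png') for n in('top','side')]
E
```

```text
side [ 449.14195716 -976.11391491 1172.51178455] [ 0.07106534  0.66807315 -0.74075465] 47.23409121081355
top [ 263.67809211   -3.35280031 1609.60997921] [ 0.16605028 -0.00789311 -0.98610845] 44.195239911422
wrist [160.30094197 635.20827037 372.52246154] [ 0.29610442 -0.12707466 -0.94669796] 63.74508765638755
{'clock': 0.15, 'qpos': array([-1.26177456,  0.62912785,  0.03842931,  1.51811392, -0.02699315,
        0.99627764, -0.02001596]), 'qd': array([ 0.00100309, -0.00175654, -0.00126064, -0.00423454, -0.00088945,
       -0.00109288,  0.00062603]), 'tau': array([ 1.48089239e-03, -5.63797545e+01,  1.22758705e+00, -1.93649733e+01,
        1.11252617e-02,  7.37708324e-03,  8.18175522e-06]), 'eef_pos': array([237.74718917, 604.42445988, 199.01157586]), 'tool_rot': array([-3.14018299e+00, -8.76764625e-08,  2.76677464e+00]), 'force': array([-0.01256644,  0.65064046,  0.1330832 ]), 'torque': array([ 0.02712428,  0.00698047, -0.00965745]), 'gripper_force': 0.0, 'width': 85.42525978794028}
18.700000000000003
```

View pics/top0.png

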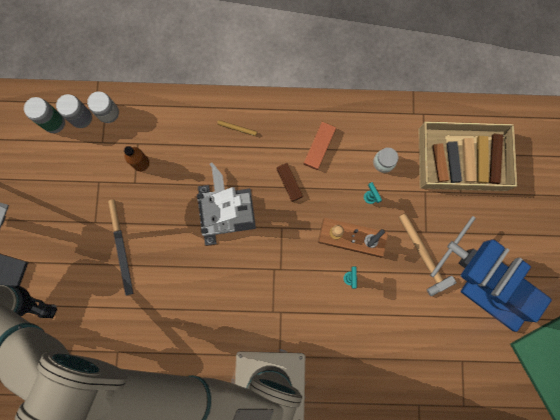

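View pics/side0.png

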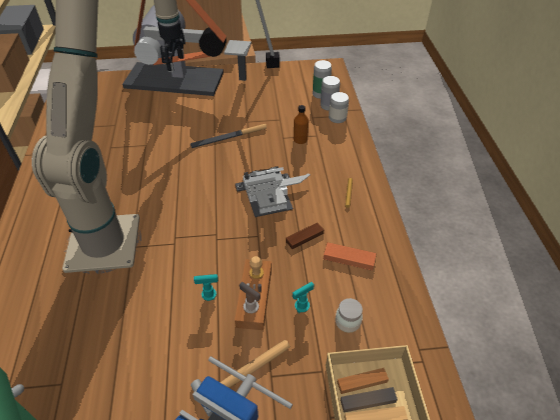

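The top view shows the jig at about (228,212), and the block at (353,238). The countersink is at (337,231), the dark bar-handled pin at (375,239), and turquoise decoys at (372,193) and (352,277). Next I'll zoom in on the jig and block.

Run:
```python
import cv2,numpy as np
t=cv2.imread('pics/top0.png');s=cv2.imread('pics/side0.png')
def c(i,u,v,w,h): return cv2.resize(i[v:v+h,u:u+w],(400,300),interpolation=cv2.INTER_CUBIC)
m=np.vstack([np.hstack([c(t,184,158,80,60+0) if 0 else c(t,180,158,120,90),c(t,310,190,100,75)]),np.hstack([c(s,220,150,100,75),c(s,220,250,100,75)])])
cv2.imwrite('pics/z1.png',m)
```

```text
(no output)
```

View pics/z1.png

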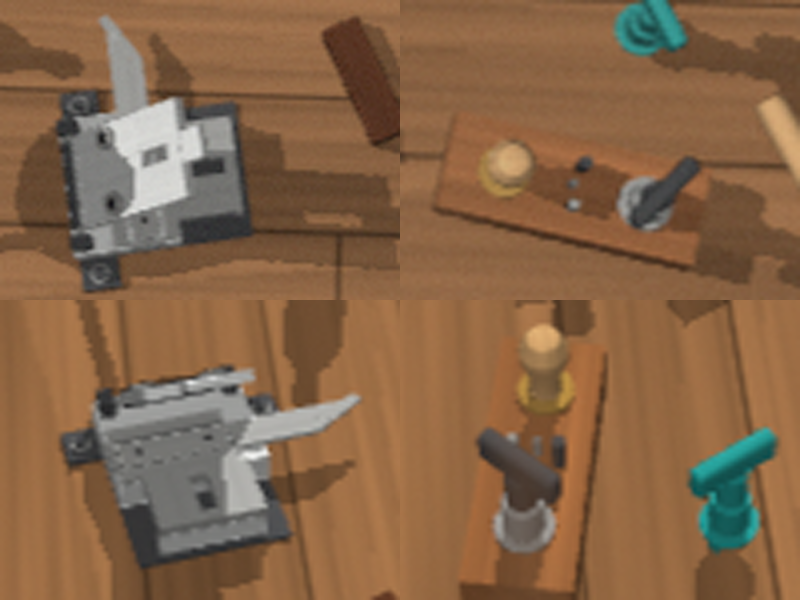

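The leaf's hinge is at its left (+y) side, and the base slot shows in both views. The pin has a dark bar at top (376,238) and side (249.5,291).

Run:
```python
from h import *
np.set_printoptions(precision=1,suppress=True)
t=load('top0');s=load('side0')
print('slot tri',tri((t,242,207.5),(s,271.7,198)),'on36',onz(t,242,207.5,36),onz(s,271.7,198,36))
print('pin tri',tri((t,376,238),(s,249.5,291.2)),onz(t,376,238,127))
a,b=onz(t,383,231.2,125),onz(t,369.2,244.5,125);print('handle',a,b,np.linalg.norm(a-b),np.degrees(np.arctan2(*(a-b)[[1,0]])))
for n,p in dict(RT=(251.4,188.9),RB=(255.3,228.5),LT=(199,190),LB=(203,236)).items(): print(n,onz(t,*p,36),onz(t,*p,10))
# block corners at z=40
for p in((455,113),(710,172),(690,268),(433,210)): print('blk',onz(t,310+(p[0]-400)/4,190+p[1]/4,40))
# leaf end white corners; hinge at
for p in((182,97),(187,200),(203,127),(203,152)):print('leaf',onz(t,180+p[0]*.3,158+p[1]*.3,120))
print('pinflange', onz(t,310+(647-400)/4,190+203/4,44))
```

```text
slot tri [534.6 101.5  38.4] on36 [533.  101.4  36. ] [536.7 104.3  36. ]
pin tri [ 442.  -296.5  116.5] [ 439.5 -294.6  127. ]
handle [ 460.2 -315.4  125. ] [ 420.4 -275.2  125. ] 56.55436030758383 -45.27171952438225
RT [592.4  74.6  36. ] [597.9  75.9  10. ]
RB [469.   58.1  36. ] [472.4  59.1  10. ]
LT [584.1 236.7  36. ] [589.4 240.7  10. ]
LB [441.3 216.8  36. ] [444.2 220.4  10. ]
blk [ 506.2 -151.    40. ]
blk [ 466.3 -347.    40. ]
blk [ 392.4 -331.2   40. ]
blk [ 431.  -135.2   40. ]
leaf [578.8 120.  120. ]
leaf [487.2 111.7 120. ]
leaf [552.4 100.4 120. ]
leaf [530.1  99.5 120. ]
pinflange [ 440.6 -297.8   44. ]
```

```bash
cat >> h.py <<'E'
from scipy.spatial.transform import Rotation as Ro
def jig(slot,yaw):
    c,s=np.cos(yaw),np.sin(yaw); return np.array([c,s,0]),np.array([-s,c,0])
def rel(p,yaw_deg,name=''):
    "shift (cm, in present tool axes) and yaw turn about tool z to reach TCP p pointing down at yaw"
    S=read_state();R=Ro.from_euler('xyz',S['tool_rot']);d=R.inv().apply(np.array(p)-S['eef_pos'])/10
    T=Ro.from_euler('xyz',[np.pi,0,np.radians(yaw_deg)]);rv=np.degrees((R.inv()*T).as_rotvec())
    print(name,'shift',d.round(2),'turn',rv.round(1)); return d,rv
E
python3 - <<'E'
from h import *
t=load('top0');s=load('side0')
slot=np.array([534.5,102,46]);jx,jy=jig(slot,np.radians(7.6));H=slot+118*jy;H[2]=41;print(H)
for th in np.arange(.4,1.15,.1):
    P=lambda r,x,n=5:H-jy*(r*np.cos(th)-n*np.sin(th))+np.array([0,0,1])*(r*np.sin(th)+n*np.cos(th))+jx*x
    print(th.round(1),proj(t,P(152,0)).round(1),proj(t,P(176,0)).round(1),proj(s,P(176,0)).round(1),P(158,0).round(0))
rel([519,140,200],187.6)
E
```

```text
[518.89374595 218.96343375  41.        ]
0.4 [247.2 202.3] [254.5 201. ] [273.8 190.7] [538.  77. 107.]
0.5 [244.6 201.8] [251.6 200.3] [273.2 185.3] [537.  84. 121.]
0.6 [241.5 201.3] [248.  199.7] [272.5 179.8] [536.  93. 134.]
0.7 [237.9 200.8] [243.9 199.2] [271.6 174.1] [534. 102. 147.]
0.8 [233.9 200.5] [239.3 198.8] [270.7 168.4] [533. 113. 158.]
0.9 [229.5 200.3] [234.3 198.6] [269.6 162.8] [531. 125. 168.]
1.0 [224.8 200.2] [228.8 198.4] [268.6 157.3] [530. 139. 177.]
1.1 [219.8 200.2] [222.9 198.4] [267.4 152. ] [528. 152. 184.]
 shift [-43.18 -32.92  -0.05] turn [ -0.1  -0.  -29.1]
```

>>> move_arm(targets="-1 -3 -2.29 0 0 0 0;-1 -3 -2.29 0 0 0 0;-1 -3 -2.29 0 0 0 0;-1 -3 -2.29 0 0 0 0;-1 -3 -2.29 0 0 0 0")

```text
clock: 0.57
eef_pos: [336.1, 441.7, 199.5]
tool_rot: [-3.141, 0.0, 2.767]
force: [0.9, 0.2, 0.2]
width: 25.7
gripper_force: 0.0
```

>>> move_arm(targets="-1 -3 -2.29 0 0 0 0;-1 -3 -2.29 0 0 0 0;-1 -3 -2.29 0 0 0 0;-1 -3 -2.29 0 0 0 0;-1 -3 -2.29 0 0 0 0")

```text
clock: 0.98
eef_pos: [433.7, 280.2, 199.6]
tool_rot: [-3.141, -0.0, 2.767]
force: [0.6, -0.1, -0.4]
width: -0.1
gripper_force: 0.0
```

>>> move_arm(targets="-1 -3 -2.29 0 0 0 0;-1 -3 -2.29 0 0 0 0;-1 -3 -2.29 0 0 0 0;-1 -3 -2.29 0 0 0 0;-1 0 0 0 0 0 0")

```text
clock: 1.4
eef_pos: [515.7, 143.3, 199.8]
tool_rot: [-3.138, 0.005, 2.755]
force: [1.0, -1.1, -0.1]
width: 0.0
gripper_force: 0.0
```

Run:
```python
from h import *
shot('wrist','w1');S=read_state();print(S['clock'],S['width'],S['eef_pos'],S['qpos'].round(2));rel([532,120,175],187.6)
```

```text
1.45 -0.07270653055820547 [513.5104332  147.52602539 199.57699094] [-0.38  0.46  0.07  1.84 -0.04  0.84  0.89]
 shift [-2.74 -1.86  2.47] turn [ -0.1   0.1 -29.6]
```

View pics/w1.png

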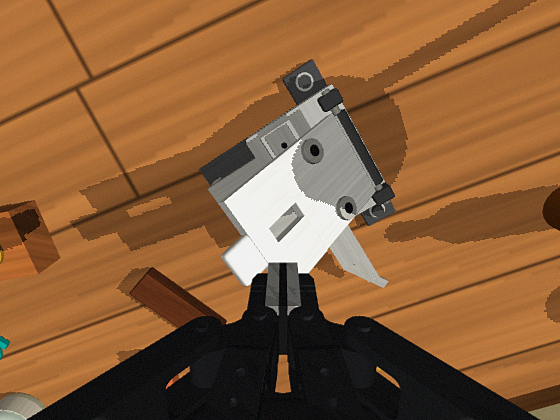

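>>> move_arm(targets="-1 -1.4 -0.95 1 0 0 0;-1 -1.4 -0.95 1 0 0 0;-1 0 0 1 0 0 0;-1 0 0 0.6 0 0 0;-1 0 0 0 0 0 0")

```text
clock: 1.87
eef_pos: [528.5, 126.2, 162.1]
tool_rot: [-3.14, -0.004, 2.768]
force: [-0.4, 0.9, 0.7]
width: -0.1
gripper_force: 0.0
```

>>> move_arm(targets="-1 0 0 0.5 0 0 0;-1 -0.43 -0.78 1 0 0 0;-1 -0.43 -0.78 1 0 0 0;-1 -0.3 -0.55 1 0 0 0;-1 -0.3 -0.55 1 0 0 0")

```text
clock: 2.28
eef_pos: [535.6, 91.3, 118.6]
tool_rot: [-3.14, 0.003, 2.765]
force: [0.9, -4.8, 8.3]
width: -0.1
gripper_force: 4.0
```

>>> move_arm(targets="-1 -0.23 -0.41 1.1 0 0 0;-1 -0.23 -0.41 1.1 0 0 0;-1 -0.15 -0.26 1.1 0 0 0;-1 -0.15 -0.26 1.1 0 0 0;-1 0 0 0 0 0 0")

```text
clock: 2.7
eef_pos: [535.1, 78.4, 72.3]
tool_rot: [-3.14, -0.003, 2.766]
force: [-0.0, -0.1, -0.1]
width: 0.0
gripper_force: 0.0
```

Run:
```python
from h import *
t=load('side0');i=shot('side','s2');t=cv2.imread('pics/s2.png');cv2.imwrite('pics/z2.png',cv2.resize(t[120:240,200:360],(640,480),interpolation=cv2.INTER_CUBIC))
S=read_state();print(S['eef_pos'],S['force']);rel([540,55,46],187.6)
```

```text
[535.14358255  79.13484185  73.12083215] [0.02782343 0.59433913 0.82599648]
 shift [-1.34 -2.06  2.71] turn [ -0.   -0.2 -29.1]
```

View pics/z2.png

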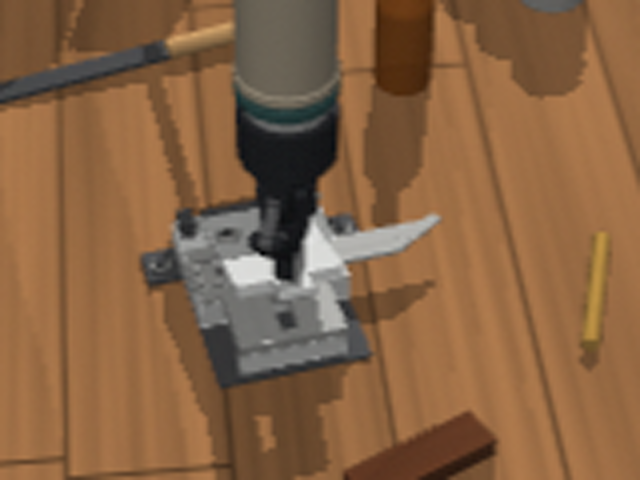

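The leaf isn't shut yet. Its end edge runs roughly from zoom (225,265) to (350,270), with the fingertip at (285,280).

Run:
```python
from h import *
s=load('s2');w=shot('wrist','w2')
slot=np.array([534.5,102,46]);jx,jy=jig(slot,np.radians(7.6));H=slot+118*jy;H[2]=41
z=lambda p:((proj(s,p)-[200,120])*4).round(0)
for th in np.arange(0,.8,.1):
    P=lambda r,x,n=5:H-jy*(r*np.cos(th)-n*np.sin(th))+np.array([0,0,1])*(r*np.sin(th)+n*np.cos(th))+jx*x
    print(th.round(1),z(P(152,-44)),z(P(152,44)),z(P(176,0)))
print(z(read_state()['eef_pos']))
```

```text
0.0 [240. 345.] [347. 326.] [301. 357.]
0.1 [239. 331.] [347. 312.] [300. 341.]
0.2 [238. 315.] [346. 297.] [299. 323.]
0.3 [236. 299.] [345. 280.] [297. 304.]
0.4 [234. 281.] [344. 262.] [295. 283.]
0.5 [232. 263.] [342. 244.] [293. 261.]
0.6 [229. 244.] [339. 225.] [290. 239.]
0.7 [226. 224.] [336. 206.] [286. 216.]
[288. 302.]
```

View pics/w2.png

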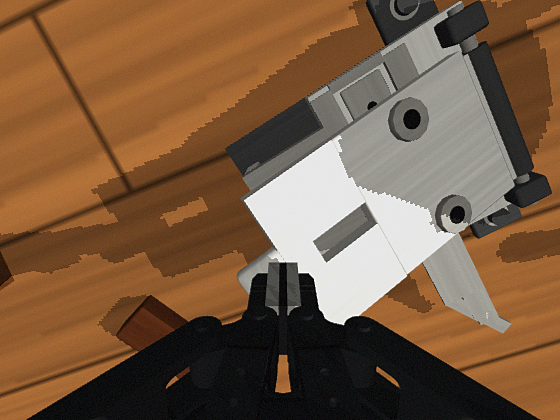

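Run:
```python
from h import *
w=load('w2');S=read_state();print(S['eef_pos'],proj(w,S['eef_pos']).round(0),ray(w,280,210))
slot=np.array([534.5,102,46]);jx,jy=jig(slot,np.radians(7.6));H=slot+118*jy;H[2]=41
z=lambda p:(proj(w,p)).round(0)
print('hinge',z(H+44*jx),z(H-44*jx))
for th in np.arange(0,.8,.1):
    P=lambda r,x,n=5:H-jy*(r*np.cos(th)-n*np.sin(th))+np.array([0,0,1])*(r*np.sin(th)+n*np.cos(th))+jx*x
    print(th.round(1),'Lend',z(P(152,-44)),z(P(152,44)),'tab',z(P(176,-15)),z(P(176,15)),'slot',z(P(118,0)))
```

```text
[535.57931952  79.63719494  73.80151737] [284. 251.] (array([458.25755587, 109.83443139, 247.01949289]), array([ 0.29343516, -0.12602978, -0.94766826]))
hinge [514. 188.] [467.  54.]
0.0 Lend [234. 186.] [301. 294.] tab [226. 241.] [250. 277.] slot [316. 219.]
0.1 Lend [232. 191.] [304. 307.] tab [223. 252.] [249. 290.] slot [319. 225.]
0.2 Lend [232. 196.] [310. 319.] tab [222. 263.] [250. 304.] slot [325. 231.]
0.3 Lend [235. 201.] [318. 333.] tab [225. 275.] [255. 319.] slot [333. 236.]
0.4 Lend [242. 204.] [331. 346.] tab [231. 287.] [265. 335.] slot [344. 240.]
0.5 Lend [253. 206.] [348. 361.] tab [243. 299.] [279. 352.] slot [359. 244.]
0.6 Lend [270. 206.] [371. 375.] tab [261. 311.] [301. 370.] slot [377. 246.]
0.7 Lend [294. 204.] [400. 389.] tab [289. 323.] [331. 388.] slot [400. 248.]
```

The leaf is at about 0.25 with the tip just on it, and the jig sits about 4 mm further toward +y than estimated. I'll keep pressing.

>>> move_arm(targets="-1 -0.15 -0.26 0.8 0 0 0;-1 -0.15 -0.26 0.8 0 0 0;-1 -0.05 -0.1 0.5 0 0 0;-1 0 0 0.3 0 0 0;-1 0 0 0 0 0 0")

```text
clock: 3.22
eef_pos: [537.5, 72.1, 50.1]
tool_rot: [-3.141, -0.0, 2.767]
force: [-0.3, -0.2, 1.1]
width: -0.0
gripper_force: 0.1
```

>>> move_arm(targets="-1 0 0 0.2 0 0 0;-1 0 0 0 0 0 0")

```text
clock: 3.38
eef_pos: [537.4, 72.0, 48.6]
tool_rot: [-3.141, 0.0, 2.766]
force: [0.7, -0.2, 0.8]
width: -0.2
gripper_force: 0.4
```

Run:
```python
from h import *
w=shot('wrist','w3');s=shot('side','s3')
S=read_state();print(S['eef_pos'],S['force'])
a=cv2.imread('pics/s3.png')[135:225,220:340];b=cv2.imread('pics/w3.png')
cv2.imwrite('pics/z3.png',np.hstack([cv2.resize(a,(400,300),interpolation=cv2.INTER_CUBIC),cv2.resize(b,(400,300))]))
```

```text
[537.2491142   72.37326517  48.68496082] [-0.49698011 -0.06888176 -0.56866833]
```

View pics/z3.png

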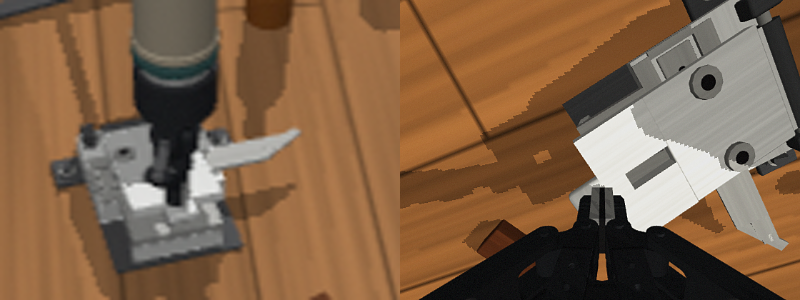

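>>> move_arm(targets="-1 0 0 0.3 0 0 0;-1 0 0 0.3 0 0 0;-1 0 0 0 0 0 0")

```text
clock: 3.73
eef_pos: [537.5, 72.2, 42.3]
tool_rot: [-3.141, -0.0, 2.767]
force: [0.3, -0.4, 1.5]
width: 0.0
gripper_force: 0.5
```

Run:
```python
from h import *
w=load('w3')
slot=np.array([534.5,102,46]);jx,jy=jig(slot,np.radians(7.6))
H=slot+118*jy;H[2]=41
print('hinge',proj(w,H))
for z in (46,60,75,90): print(z,onz(w,350,238,z).round(1), onz(w,245,197,z).round(1))
S=read_state();print(S['eef_pos'],S['force'])
```

```text
hinge [532.87024185 119.80525755]
46 [545.3 110.   46. ] [501.3  64.3  46. ]
60 [538.5 109.4  60. ] [498.   67.4  60. ]
75 [531.3 108.8  75. ] [494.5  70.6  75. ]
90 [524.  108.2  90. ] [491.   73.9  90. ]
[537.45822583  72.24127417  42.27405521] [ 0.28144493 -0.38295328  1.53487753]
```

Run:
```python
from h import *
w=shot('wrist','w4');s=shot('side','s4')
a=cv2.imread('pics/s4.png')[160:220,235:315];b=cv2.imread('pics/w4.png')[130:370,160:480]
cv2.imwrite('pics/z4.png',np.hstack([cv2.resize(a,(400,300),interpolation=cv2.INTER_CUBIC),cv2.resize(b,(400,300))]))
```

```text
(no output)
```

View pics/z4.png

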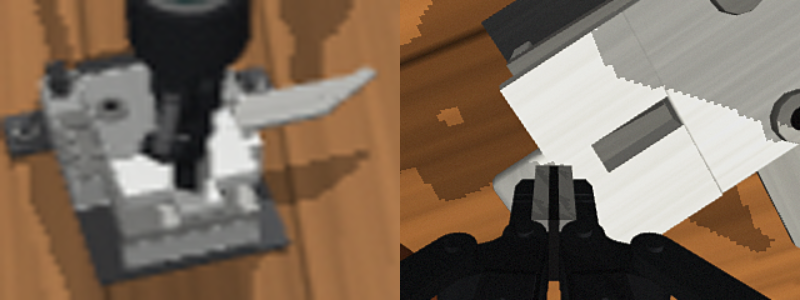

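>>> move_arm(targets="-1 0 0 0.3 0 0 0;-1 0 0 0.3 0 0 0;-1 0 0 0 0 0 0")

```text
clock: 4.08
eef_pos: [537.5, 72.3, 36.2]
tool_rot: [-3.141, -0.0, 2.767]
force: [0.2, -1.3, 0.9]
width: 0.1
gripper_force: 0.4
```

Run:
```python
from h import *
def leafpx(f):
    w=load(f);g=w['color'];m=((g.min(2)>205)).astype(np.uint8)
    n,l,st,c=cv2.connectedComponentsWithStats(m);k=1+st[1:,4].argmax();return st[k],c[k].round(1)
w=shot('wrist','w5');S=read_state();print(S['eef_pos'],S['force'],S['torque'])
for f in('w2','w3','w4','w5'):
    print(f,leafpx(f),load(f)['tvec'].ravel().round(1),ray(load(f),0,0)[0].round(0))
```

```text
[537.3614912   72.46242533  36.31515134] [-0.11890083 -0.56354401  0.44707855] [ 0.02900226 -0.01721847 -0.00602889]
w2 (array([  244,   135,   211,   190, 16956], dtype=int32), array([342.3, 232.1])) [-269.9 -445.   110.6] [458. 110. 247.]
w3 (array([  243,   147,   233,   178, 17187], dtype=int32), array([348.6, 239.1])) [-264.1 -441.2   84.1] [460. 103. 222.]
w4 (array([  240,   156,   178,   169, 13045], dtype=int32), array([327.9, 243.1])) [-264.3 -439.2   78.1] [460. 103. 216.]
w5 (array([  238,   162,   180,   163, 12525], dtype=int32), array([327.2, 246.2])) [-264.3 -437.2   72.4] [460. 103. 210.]
```

>>> move_arm(targets="-1 0 0 -2 0 0 0;-1 0 0 -3 0 0 0;-1 0 0 -4 0 0 0;-1 1.5 2.5 -3 0 0 0;-1 1.5 2.5 0 0 0 0")

```text
clock: 4.55
eef_pos: [532.2, 129.6, 162.3]
tool_rot: [3.136, 0.009, 2.762]
force: [0.4, 1.1, -0.2]
width: 0.0
gripper_force: 0.0
```

>>> move_arm(targets="-1 1.5 2.5 0 0 0 0;-1 1 1 0 0 0 0;-1 0 0 0 0 0 0")

```text
clock: 4.8
eef_pos: [515.4, 176.8, 156.5]
tool_rot: [3.139, -0.002, 2.774]
force: [-0.1, -0.7, 0.1]
width: 0.1
gripper_force: 0.0
```

Run:
```python
from h import *
w=shot('top','t6');s=shot('side','s6');k=shot('wrist','w6')
a=cv2.imread('pics/s6.png')[160:220,235:315];b=cv2.imread('pics/t6.png')[165:255,190:280]
cv2.imwrite('pics/z6.png',np.hstack([cv2.resize(a,(400,300),interpolation=cv2.INTER_CUBIC),cv2.resize(b,(300,300),interpolation=cv2.INTER_CUBIC)]))
```

```text
(no output)
```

View pics/z6.png

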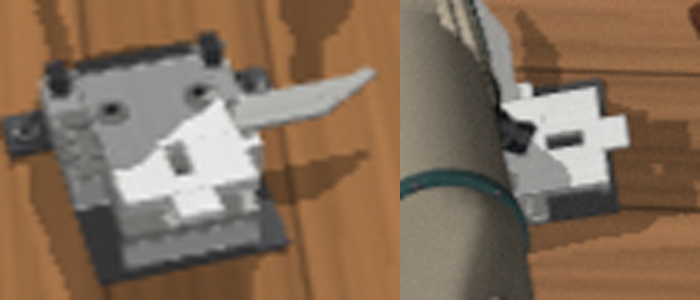

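The leaf now looks almost flat. The slot is at top px (240.1,206.7) and side px (270.6,191.4), so I can triangulate its height.

Run:
```python
from h import *
np.set_printoptions(precision=1,suppress=True)
t=load('t6');s=load('s6');w=load('w6')
T=lambda u,v:(t,190+(u-400)/3.3333,165+v/3.3333);S=lambda u,v:(s,235+u/5,160+v/5)
print('slot',tri(T(567,139),S(178,157)))
print('tab end',tri(T(627,132),S(200,205)),'onz',onz(*T(627,132),46),onz(*T(627,132),56))
print('end corners',tri(T(598,85),S(258,143)),tri(T(608,185),S(125,198)))
g=w['color'];cv2.imwrite('pics/w6.png',g[:,:,::-1])
m=(g.min(2)>200).astype(np.uint8);n,l,st,c=cv2.connectedComponentsWithStats(m);print(st[1:][st[1:,4]>1000])
print(read_state()['clock'],proj(w,[533,108,46]))
```

```text
slot [531.9 105.5  65.5]
tab end [539.5  51.   76.4] onz [541.8  51.8  46. ] [540.   51.4  56. ]
end corners [578.   77.6 100.6] [492.5  66.8  71. ]
[[ 158  201  147   99 6391]]
4.95 [224.2 235.9]
```

View pics/w6.png

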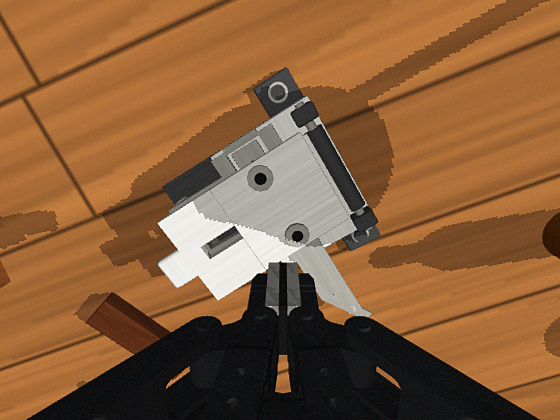

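Run:
```python
from h import *
np.set_printoptions(precision=1,suppress=True)
t=load('t6');w=load('w6');S=read_state();p=S['eef_pos']
for dz in(0,10,20,35): print(dz,proj(w,p+[0,0,dz]),proj(t,p+[0,0,dz]))
R=Ro.from_euler('xyz',S['tool_rot'])
for off in([11,0,0],[-11,0,0],[11,0,-19]): print(off,proj(w,p+R.apply(off)))
print('slot w/t',tri((t,240.1,206.7),(w,222,239)))
print('hinge ends at 41:',onz(w,309,110,46),onz(w,364,222,46))
print('ears',onz(w,278,92,8),onz(w,361,235,8))
```

```text
0 [280.9 251.9] [215. 205.]
10 [280.8 260.1] [214.7 204.4]
20 [280.7 269.1] [214.3 203.7]
35 [280.4 284.7] [213.6 202.8]
[11, 0, 0] [280.9 234. ]
[-11, 0, 0] [280.9 269.2]
[11, 0, -19] [280.7 248.7]
slot w/t [533.1 106.5  51.1]
hinge ends at 41: [457.7 217.6  46. ] [566.5 230.6  46. ]
ears [435.4 199.    8. ] [596.2 227.3   8. ]
```

Run:
```python
from h import *
np.set_printoptions(precision=0,suppress=True)
t=load('t6');s=load('s6');w=load('w6')
slot=np.array([532.,107,46]);jx,jy=jig(slot,np.radians(7.6));H=slot+118*jy;H[2]=41;O=slot+40*jy;O[2]=0
zs=lambda p:(proj(s,p)-[235,160])*5
zt=lambda p:(proj(t,p)-[190,165])*3.333+[400,0]
for z in(0,26,36): 
  for x in(-65,65): q=O-83*jy+x*jx+[0,0,z];print('base',z,x,zs(q),zt(q),proj(w,q))
for th in(0,.1,.2):
    P=lambda r,x,n=5:H-jy*(r*np.cos(th)-n*np.sin(th))+np.array([0,0,1])*(r*np.sin(th)+n*np.cos(th))+jx*x
    for n,q in dict(LendL=P(152,-44),LendR=P(152,44),tabend=P(176,0),slot=P(118,0)).items(): print(th,n,zs(q),zt(q),proj(w,q))
```

```text
base 0 -65 [ 94. 289.] [622. 212.] [160. 184.]
base 0 65 [288. 255.] [608.  78.] [228. 283.]
base 26 -65 [ 92. 263.] [621. 209.] [150. 191.]
base 26 65 [288. 228.] [607.  72.] [224. 297.]
base 36 -65 [ 92. 252.] [620. 207.] [146. 194.]
base 36 65 [289. 217.] [607.  70.] [223. 302.]
0 LendL [120. 226.] [608. 184.] [164. 212.]
0 LendR [254. 202.] [599.  90.] [217. 288.]
0 tabend [196. 241.] [629. 134.] [170. 263.]
0 slot [176. 177.] [567. 141.] [223. 235.]
0.1 LendL [119. 208.] [606. 182.] [159. 218.]
0.1 LendR [254. 185.] [597.  87.] [215. 296.]
0.1 tabend [195. 221.] [627. 131.] [166. 272.]
0.1 slot [175. 163.] [565. 139.] [222. 240.]
0.2 LendL [118. 189.] [602. 180.] [156. 222.]
0.2 LendR [253. 166.] [593.  84.] [215. 304.]
0.2 tabend [194. 198.] [623. 128.] [162. 280.]
0.2 slot [174. 148.] [561. 137.] [221. 244.]
```

Run:
```python
from h import *
np.set_printoptions(precision=0,suppress=True)
slot=np.array([532.,107,46]);jx,jy=jig(slot,np.radians(7.6));H=slot+118*jy;H[2]=41
for f in('w2','w5'):
  w=load(f)
  g=w['color'][185:300,225:300].min(2);print(f)
  m=(w['color'].min(2)>205)
  for v in range(170,262,10): print(v,np.flatnonzero(m[v])[:1],end=' ')
  for th in(-.0,.1,.2,.3,.4):
    P=lambda r,x,n=5:H-jy*(r*np.cos(th)-n*np.sin(th))+np.array([0,0,1])*(r*np.sin(th)+n*np.cos(th))+jx*x
    print(th,proj(w,P(152,-44)),proj(w,P(152,-15)),proj(w,P(118,0)))
b=cv2.imread('pics/w5.png')[130:370,160:480];cv2.imwrite('pics/z5.png',cv2.resize(b,(640,480)))
```

```text
w2
170 [287] 180 [273] 190 [259] 200 [244] 210 [251] 220 [258] 230 [265] 240 [271] 250 [278] 260 [278] -0.0 [239. 179.] [263. 218.] [322. 213.]
0.1 [238. 184.] [264. 226.] [326. 219.]
0.2 [239. 189.] [267. 233.] [332. 224.]
0.3 [243. 192.] [273. 241.] [340. 228.]
0.4 [250. 195.] [282. 248.] [352. 233.]
w5
170 [291] 180 [275] 190 [259] 200 [244] 210 [243] 220 [249] 230 [256] 240 [263] 250 [270] 260 [268] -0.0 [241. 187.] [270. 234.] [341. 228.]
0.1 [239. 194.] [271. 245.] [346. 236.]
0.2 [241. 201.] [275. 256.] [356. 243.]
0.3 [246. 207.] [284. 268.] [368. 251.]
0.4 [256. 213.] [298. 281.] [386. 258.]
```

View pics/z5.png

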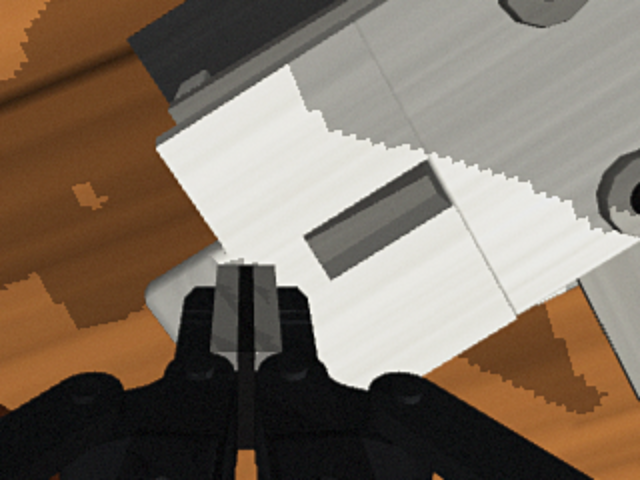

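I've gone past the viewing limit (11 pictures viewed), so from here on I'll measure by number only. First question is where the real fingertip lies relative to the reported TCP.

Run:
```python
from h import *
np.set_printoptions(linewidth=250)
s=load('s6');p=read_state()['eef_pos']
for dz in(0,20,40): print(dz,proj(s,p+[0,0,dz]).round(1))
u,v=proj(s,p).round().astype(int)
g=s['color'].astype(int).sum(2)//3
print(u,v);print(g[v-22:v+12,u-12:u+12])
```

```text
0 [263.4 157.3]
20 [263.2 152.5]
40 [263.  147.6]
263 157
[[ 77  70  49  49  73  80  79  69  36  32  27  26  25  24  24  20  66 106 106 107 111 112 113 114]
 [ 74  59  37  39  55  65  63  51  35  49  53  35  22  25  23  26  58  94 106 107 110 112 114 115]
 [ 96  60  34  45  70  79  74  51  35  30  20  22  24  22  21  22  67 107 106 107 110 111 113 114]
 [101  75  26  41  61  63  58  40  32  29  24  20  22  23  19  40  82 108 104 106 110 111 113 115]
 [107  92  32  24  35  45  44  29  26  23  17  19  19  22  27  67 104 109 105 106 110 111 112 114]
 [108 109  90  33  21  30  32  22  19  17  18  14  18  21  27  66 106 108 106 105 108 111 113 115]
 [107 110 109  90  31  17  22  20  17  16  17  17  18  19  28  70 105 109 105 105 108 111 112 114]
 [107 110 110 109  90  32  20  23  22  22  20  17  20  62  85  75 105 110 106 106 108 112 112 114]
 [106 110 110 109 108 106 106  93  51  21  20  17  24  66  87  75 105 110 106 105 108 111 112 114]
 [105 110 110 109 109 108 108 102  68  26  26  24  26  67  87  75 105 110 107 105 106 111 112 114]
 [104 109 110 110 109 109 108 101  70  25  25  24  2
[... 1624 characters left out ...]
5 110]
 [ 81  98 106 109 109 108 106 106 108 108 109 107 107 107 110 108 106 106 110 111 107 104 104 109]
 [ 80  97 106 109 110 108 106 106 108 108 110 107 106 109 110 108 105 105 110 110 106 104 104 108]
 [ 80  95 105 109 109 108 106 106 107 109 109 108 107 107 109 109 104 104 108 110 108 104 104 109]
 [ 83  94 105 110 110 109 107 107 108 108 109 108 106 106 109 109 105 105 108 110 109 104 103 106]
 [ 83  90 104 108 110 108 107 106 107 108 109 108 106 106 109 110 107 105 108 111 109 104 103  96]
 [ 84  89 104 109 110 108 106 105 107 109 109 108 105 106 109 109 105 104 106 110 110 106  99  81]
 [ 86  87 104 108 110 108 107 106 106 107 108 108 105 106 108 109 107 105  96  74  77  71  82  75]]
```

The real fingertip sits about 30 mm above the reported TCP height. The contact height and the side view agree on this, so the leaf is still about 0.13 open. I'll press again at the tab with that offset allowed for.

>>> move_arm(targets="-1 -2.05 -3.24 0 0 0 0;-1 -2.05 -3.24 0 0 0 0;-1 -2.05 -3.24 0 0 0 0;-1 0 0 3 0 0 0;-1 0 0 3 0 0 0")

```text
clock: 5.37
eef_pos: [541.7, 52.6, 97.4]
tool_rot: [3.141, 0.006, 2.758]
force: [0.9, 1.7, -1.1]
width: -0.1
gripper_force: 0.0
```

>>> move_arm(targets="-1 0 0 3 0 0 0;-1 0 0 2 0 0 0;-1 0 0 0 0 0 0;-1 0 0 1 0 0 0;-1 0 0 0 0 0 0")

```text
clock: 5.78
eef_pos: [539.4, 57.4, 36.2]
tool_rot: [-3.141, 0.0, 2.765]
force: [-0.1, -0.3, 0.3]
width: -0.4
gripper_force: 0.0
```

>>> move_arm(targets="-1 0 0 0.5 0 0 0;-1 0 0 0.5 0 0 0;-1 0 0 0.2 0 0 0;-1 0 0 0 0 0 0")

```text
clock: 6.12
eef_pos: [539.8, 58.6, 24.9]
tool_rot: [3.141, 0.001, 2.767]
force: [0.5, -0.6, 0.3]
width: 0.0
gripper_force: 0.3
```

>>> move_arm(targets="-1 0 0 0.3 0 0 0;-1 0 0 0 0 0 0")

```text
clock: 6.28
eef_pos: [539.5, 58.7, 21.6]
tool_rot: [3.141, 0.001, 2.767]
force: [1.0, -0.2, 1.4]
width: -0.1
gripper_force: 0.6
```

>>> move_arm(targets="-1 0 0 0.3 0 0 0;-1 0 0 0 0 0 0")

```text
clock: 6.45
eef_pos: [539.2, 58.7, 18.3]
tool_rot: [3.141, 0.0, 2.767]
force: [0.5, -0.5, 0.5]
width: -0.0
gripper_force: 0.4
```

>>> move_arm(targets="-1 0 0 0.3 0 0 0;-1 0 0 0 0 0 0")

```text
clock: 6.62
eef_pos: [539.0, 58.8, 15.2]
tool_rot: [3.142, -0.0, 2.767]
force: [0.4, 1.2, 0.8]
width: 0.2
gripper_force: 0.0
```

>>> move_arm(targets="-1 0 0 0.2 0 0 0;-1 0 0 0 0 0 0")

```text
clock: 6.78
eef_pos: [539.0, 58.8, 14.4]
tool_rot: [3.141, -0.0, 2.767]
force: [-1.9, -1.3, 10.4]
width: 0.1
gripper_force: 5.4
```

Contact came at 10 N with the tip at about 46 mm, so the leaf is shut. Next I'll lift and go above the pin.

>>> move_arm(targets="-1 0 0 -2 0 0 0;-1 0 0 -4 0 0 0;-1 0 0 -4 0 0 0;-1 -0.39 -3.67 -1 0 0 0;0.2 -0.39 -3.67 -1 0 0 0")

```text
clock: 7.2
eef_pos: [520.8, -10.2, 135.5]
tool_rot: [3.139, 0.003, 2.773]
force: [0.9, -2.6, -0.5]
width: 10.9
gripper_force: 0.0
```

>>> move_arm(targets="0.2 -0.39 -3.67 -1 0 0 0;0.2 -0.39 -3.67 0 0 0 0;0.2 -0.39 -3.67 0 0 0 0;0.2 -0.39 -3.67 0 0 0 0;0.2 -0.39 -3.67 0 0 0 0")

```text
clock: 7.62
eef_pos: [469.3, -191.3, 143.4]
tool_rot: [3.141, -0.001, 2.767]
force: [0.7, -0.2, 0.3]
width: 51.3
gripper_force: 0.0
```

>>> move_arm(targets="0.2 -0.39 -3.67 0 0 0 0;0.2 -0.39 -3.67 0 0 0 0;0.2 -0.39 -3.67 0 0 0 0;0.2 0 0 0 0 0 6;0.2 0 0 0 0 0 6")

```text
clock: 8.03
eef_pos: [438.9, -300.1, 143.1]
tool_rot: [-3.141, -0.001, 2.546]
force: [0.7, 1.4, -0.4]
width: 51.3
gripper_force: 0.0
```

>>> move_arm(targets="0.2 0 0 0 0 0 6;0.2 0 0 0 0 0 6;0.2 0 0 0 0 0 0;0.2 0 0 0 0 0 0")

```text
clock: 8.37
eef_pos: [440.8, -296.5, 143.2]
tool_rot: [-3.141, -0.001, 2.351]
force: [0.4, 0.8, -0.7]
width: 51.3
gripper_force: 0.0
```

Run:
```python
from h import *
np.set_printoptions(precision=1,suppress=True)
w=shot('wrist','w7');S=read_state();print(S['clock'],S['eef_pos'],S['qpos'].round(2),S['width'],ray(w,280,210)[0])
for n,p in dict(handle=[441,-297,127],e1=[461,-317,127],e2=[421,-276,127]).items(): print(n,proj(w,p))
g=cv2.GaussianBlur(w['color'],(3,3),0);hsv=cv2.cvtColor(g,cv2.COLOR_RGB2HSV)
m=((hsv[...,2]<105)&(hsv[...,1]<90)).astype(np.uint8)
n,l,st,c=cv2.connectedComponentsWithStats(m)
for k in range(1,n):
    if st[k,4]>150:
        cs,_=cv2.findContours((l==k).astype(np.uint8),0,2);print(st[k],c[k],cv2.minAreaRect(cs[0]))
rel([441,-297,150],134.7)
```

```text
8.4167 [ 440.9 -296.5  143.3] [ 0.4  0.5  0.1  1.9 -0.1  0.7  1.4] 51.000308668286586 [ 382.4 -237.2  316.9]
handle [282.1 239.8]
e1 [282.4 280.5]
e2 [283.1 194.2]
[343 178  18  19 208] [351.6 186.8] ((351.2117614746094, 186.7470703125), (20.06606674194336, 11.497314453125), 49.398704528808594)
[ 267  183   34  101 2419] [284.9 230.3] ((285.9984436035156, 232.82020568847656), (100.59828186035156, 31.096900939941406), 83.1572265625)
[ 44 217  13  43 166] [ 50.7 241.4] ((52.73530197143555, 239.05885314941406), (11.156638145446777, 42.928802490234375), 14.03624439239502)
[    0   267   556   153 38078] [264.8 371.6] ((277.5, 343.0), (152.0, 555.0), 90.0)
 shift [-0.  -0.  -0.7] turn [-0.  -0.1  0. ]
```

Run:
```python
from h import *
np.set_printoptions(precision=1,suppress=True,linewidth=220)
w=load('w7');g=w['color'].astype(int)
for v in range(176,292,6): print(v,g[v,256:314:2].sum(1)//3)
print(((g[230,280],g[200,276],g[270,290])))
```

```text
176 [111 108 109 112 112 109 107 101 105 107 107 112 116  91  96  99 103 109 114 111 115 121  74  77  73  72  76  75  74]
182 [111 109 109 104 104 110  64 140 194 190 191 205 169 167 127 123 123 207 197 188 187 199 168  65  78  73  74  81  80]
188 [108 113 118  77  87 182 181 178 188  51  24  42  43  44  45  49  49  54  40  33 185 175 178 175 119  81  82  84  82]
194 [ 79 113  77 187 178 126 125  67  75  32  57  63  74  69  77  77  74  74  76  68  77 131 148 177 176 179 119  76  75]
200 [ 78  79  77 122 126 127  79  65 212  27  52  59  73  73  75  75  72  72  76  73 106 196 121 177 177 175 182  80  75]
206 [ 74  71  69 130 126 130 177 140 140  29  52  59  71  67  70  68  73  71  75  72  34 197 185 171 184 183 140  77  82]
212 [ 77  78  75  67  94 101 129 112  23  32  51  60  70  70  70  71  74  72  76  78  46  43 186 190 177 124 126 127 133]
218 [ 68  77  79  83  79  79 105  58  28  32  48  58  69  69  71  73  73  75  71  77  51  62 104 111 127 129 128 124 123]
224 [ 81  80  76  77  81  81  81  47  50  28  49  60  70  69  70  70  73  77  73  76  51  74  69 122 123 112 116 113 109]
23
[... 703 characters left out ...]
6 115 115 115 114 117 119]
266 [ 77 106 115 113 110 110 108 114 113 115  31  54  56  63  69  72  71  80  74  76  45 116 116 113 117 113 115 113 114]
272 [114 112 107 111 113 110 109 112 114 124  28  49  57  68  69  68  66  74  78  77  47 122 117 119 115 112 112 115 112]
278 [108 109 113 109 110 111 113 118 118 120  36  44  60  63  69  69  69  76  69  73  45 118 117 114 111 108 108 109 108]
284 [111 112 114 116 113 118 117 117 114 111 112 115 119  88  94 121 122 121 119 123 111 114 116 111 115 114 117 119 117]
290 [116 114 119 115 117 114 114 112 115 116 114 118 114 116 115 115 116 112 114 109 108 115 117 119 114 119 120 117 120]
(array([67, 69, 68]), array([54, 52, 52]), array([73, 72, 71]))
```

The bar lies parallel to the pads, about 2 mm off toward +y. I'll correct that and descend.

>>> move_arm(targets="0.2 0 0.2 2 0 0 0;0.2 0 0 2 0 0 0;0.2 0 0 2 0 0 0;0.2 0 0 1.7 0 0 0;0.2 0 0 0 0 0 0")

```text
clock: 8.83
eef_pos: [440.4, -294.0, 63.7]
tool_rot: [-3.141, -0.006, 2.35]
force: [-0.6, -0.1, -0.7]
width: 51.5
gripper_force: 0.0
```

Run:
```python
from h import *
np.set_printoptions(linewidth=250)
s=shot('side','s8');S=read_state();print(S['eef_pos'],S['force'],S['width'])
print(proj(s,[441,-297,115]),proj(s,[441,-297,127]),proj(s,[441,-297,97]))
g=s['color'].astype(int).sum(2)//3
print(g[262:312,232:270])
```

```text
[ 441.25472403 -294.72937916   65.22288143] [-0.27059207 -0.05359082 -0.07639482] 51.369468498649134
[248.68340753 291.84771179] [248.46742759 289.28248681] [249.00164108 295.62741771]
[[ 29  32  32 ...  30  73 109]
 [ 25  29  31 ...  31  73 109]
 [ 23  25  29 ...  53  93 108]
 ...
 [104 103 104 ... 104 104 104]
 [103 103 104 ... 105 103 104]
 [103 102 104 ... 105 103 104]]
```

>>> move_arm(targets="-1 0 0 0 0 0 0;-1 0 0 0 0 0 0;-1 0 0 0 0 0 0;-1 0 0 0 0 0 0;-1 0 0 0 0 0 0")

```text
clock: 9.3
eef_pos: [443.1, -296.3, 67.4]
tool_rot: [3.141, 0.002, 2.348]
force: [-0.1, -0.1, 1.4]
width: 18.2
gripper_force: 58.6
```

>>> move_arm(targets="-1 0 0 0 0 0 0;-1 0 0 -0.5 0 0 0;-1 0 0 -1 0 0 0;-1 0 0 -1 0 0 0;-1 0 0 0 0 0 0")

```text
clock: 9.72
eef_pos: [443.5, -296.5, 93.7]
tool_rot: [3.141, 0.003, 2.348]
force: [0.5, -0.4, -2.4]
width: 18.2
gripper_force: 58.7
```

>>> move_arm(targets="-1 0 0 -2.1 0 0 0;-1 0 0 -2.1 0 0 0;-1 0 0 -2.1 0 0 0;-1 0 0 -2.1 0 0 0;-1 0 0 0 0 0 0")

```text
clock: 10.13
eef_pos: [444.7, -297.3, 179.5]
tool_rot: [3.14, 0.007, 2.348]
force: [0.6, -1.3, -1.9]
width: 17.8
gripper_force: 58.9
```

Run:
```python
from h import *
s=shot('side','s9');w=shot('wrist','w9');S=read_state();p=S['eef_pos'];print(p,S['tool_rot'],S['force'],S['width'])
# expected pin if handle centre = TCP+50
for n,z in dict(bar_top=62,bar_c=50,bar_bot=38,sl_top=9,flange=-25,head_top=-40,head_bot=-48).items(): print(n,proj(s,p+[0,0,z]).round(1))
u,v=proj(s,p+[0,0,0]).astype(int)
g=s['color'];hsv=cv2.cvtColor(g,cv2.COLOR_RGB2HSV)
def ch(x):
    h,S_,V=x
    if V<60: return '#'
    if S_<60: return 'o' if V<130 else 'O'
    if 75<h<100: return 'T'
    return '.'
print(u,v)
for r in range(v-32,v+28): print(r,''.join(ch(hsv[r,c]) for c in range(u-26,u+30)))
```

```text
[ 442.67375905 -295.81515271  176.10516466] [3.14111489e+00 1.35289612e-03 2.34806096e+00] [-0.27978484 -1.13534817 -1.87896064] 17.924954153914374
bar_top [247.  263.2]
bar_c [247.2 266.1]
bar_bot [247.5 269. ]
sl_top [248.  275.9]
flange [248.7 283.6]
head_top [248.9 286.9]
head_bot [249.1 288.6]
248 277
245 ..........##########################..####..............
246 ..........###########################.###...............
247 ..........###############################...............
248 ..........###############################...............
249 ..........##############################................
250 .........###############################................
251 .........###o###########################................
252 ..........#oo##########################.................
253 ..........ooo#######################....................
254 ..........ooo######################.....................
255 .........oooo######################.....................
256 ........oooo#######################.....................
257 .......oooo##..####################.....................
[... 2167 characters left out ...]
.............................
294 ........................................................
295 ........................................................
296 ........................................................
297 ........................................................
298 ........................................................
299 ........................................................
300 ........................................................
301 ........................................................
302 ........................................................
303 ........................................................
304 ........................................................
```

Run:
```python
from h import *
np.set_printoptions(linewidth=250)
t=shot('top','t10');s=load('s9')
for n,im in(('t',t),('s',s)):
    u,v=proj(im,[532,107,46]).round().astype(int);print(n,proj(im,[532,107,46]).round(1))
    g=im['color'].astype(int).sum(2)//3
    for r in range(v-10,v+11): print(r,' '.join('%3d'%x for x in g[r,u-16:u+20]))
    print(u-16)
```

```text
t [240.  207.2]
197 207 207 207 205 205 203 206 208 200 203 204 204 202 205 205 203 204 203 203 202 204 208 207 209 207 184 123  64  75  77  73  78  80  85  83  92
198 185 206 209 207 208 209 209 209 208 203 204 204 205 204 205 206 206 207 207 208 208 207 205 207 207 205 147  60  70  77  77  75  77  79  77  80
199 158 187 209 209 205 206 205 207 206 208 203 206 207 206 204 205 205 204 204 205 204 208 206 207 206 208 154  57  68  77  75  78  74  78  74  76
200 140 180 205 205 206 207 207 208 209 207 202 203 206 204 206 205 207 208 205 209 211 208 209 209 209 209 160  69  62  72  71  64  69  79  76  68
201 147 158 162 187 206 205 207 207 208 195 198 207 206 208 207 209 210 209 210 208 208 209 208 209 208 206 180 127 131 169 184 186 192 188 131  64
202 151 151 154 159 188 210 210 209 210 187 187 209 209 207 207 209 208 206 206 205 208 206 205 206 205 206 206 199 203 205 206 207 206 205 148  68
203 153 155 154 153 162 191 210 212 213 200 195 205 205 203 205 204 204 204 203 206 206 205 206 206 204 207 206 210 210 209 206 205 210 208 157  75
204 155 155 156 156 151 161 189 211 210 201 200 
[... 4455 characters left out ...]
 227 228 227 226 226 227 228 228 227 227 228 228 229 229 225 203 184 168 131 128 123 123 112  88  81  84
202  80  78  75  72  68 100 179 226 227 228 227 227 227 226 226 226 228 229 228 222 214 226 227 197 145 128 125 123 119 116 109 105  97  82  81  81
203  80  77  76  72  68 101 179 226 227 229 228 227 227 226 220 212 224 229 230 231 230 232 233 230 196 112 106 103  96  90  90  90  87  81  80  81
204  79  78  75  72  69 103 182 227 227 223 200 181 174 148 127 165 222 228 229 230 230 231 231 231 203  70  90 101 121 116 107 109  98  80  79  80
205  79  78  75  72  69  89 144 174 147 131 128 125 123 121 112 138 202 225 225 225 226 227 228 229 210 132 111 114 122 120 119 118 107  80  79  80
254
```

>>> move_arm(targets="-1 0.9 1.3 0 0 0 0;-1 1.73 2.66 0 0 0 0;-1 1.73 2.66 0 0 0 0;-1 1.73 2.66 0 0 0 0;-1 1.73 2.66 0 0 0 0")

```text
clock: 10.7
eef_pos: [471.6, -154.6, 174.1]
tool_rot: [-3.14, -0.003, 2.347]
force: [0.4, 0.1, -2.3]
width: 17.8
gripper_force: 58.9
```

>>> move_arm(targets="-1 1.73 2.66 0 0 0 0;-1 1.73 2.66 0 0 0 0;-1 1.73 2.66 0 0 0 0;-1 1.73 2.66 0 0 0 0;-1 1.73 2.66 0 0 0 0")

```text
clock: 11.12
eef_pos: [505.8, 0.2, 174.1]
tool_rot: [-3.139, -0.002, 2.348]
force: [0.3, -0.2, -1.9]
width: 18.0
gripper_force: 58.9
```

>>> move_arm(targets="-1 1.73 2.66 0 0 0 0;-1 1.73 2.66 0 0 0 0;-1 1.73 2.66 0 0 0 0;-1 0.83 1.33 0 0 0 0;-1 0 0 0 0 0 6")

```text
clock: 11.53
eef_pos: [530.5, 112.7, 173.8]
tool_rot: [3.142, -0.004, 2.25]
force: [-0.3, -0.3, -1.7]
width: 17.5
gripper_force: 59.0
```

>>> move_arm(targets="-1 0 0 0 0 0 6.2;-1 0 0 0 0 0 6.2;-1 0 0 0 0 0 6.2;-1 0 0 0 0 0 6.2;-1 0 0 0 0 0 6.2")

```text
clock: 11.95
eef_pos: [529.8, 106.6, 173.9]
tool_rot: [-3.138, 0.001, 1.697]
force: [0.2, -0.1, -1.9]
width: 18.0
gripper_force: 59.0
```

>>> move_arm(targets="-1 0 0 2 0 0 0;-1 0 0 2 0 0 0;-1 0 0 0 0 0 0;-1 0 0 0 0 0 0")

```text
clock: 12.28
eef_pos: [529.2, 106.5, 133.8]
tool_rot: [-3.137, 0.001, 1.702]
force: [1.1, -0.3, -2.4]
width: 17.9
gripper_force: 59.0
```

```bash
cat > look.py <<'E'
from h import *
import sys
f=sys.argv[1];s=shot('side','s'+f);S=read_state();p=S['eef_pos'];print(S['clock'],p.round(1),np.degrees(S['tool_rot']).round(2),S['force'].round(1),S['width'])
for n,z in dict(bar_c=50,sl_top=9,flange=-25,head_top=-40,head_bot=-48).items(): print(n,proj(s,p+[0,0,z]).round(1))
print('slot',proj(s,[531.5,107,46]).round(1))
u,v=proj(s,p+[0,0,-20]).astype(int)
hsv=cv2.cvtColor(s['color'],cv2.COLOR_RGB2HSV)
def ch(x):
    if x[1]>75: return '.'
    return ' #+oO'[min(4,1+int(x[2])//64)]
for r in range(v-18,v+30): print(r,''.join(ch(hsv[r,c]) for c in range(u-24,u+24)))
print('col0',u-24); rel([531.5,107,p[2]],97.6)
E
python3 look.py 11
```

```text
12.3333 [530.5 106.5 135. ] [-1.7989e+02  3.0000e-02  9.7510e+01] [ 0.9  0.3 -1.9] 17.90832357812192
bar_c [269.1 163.8]
sl_top [269.3 173.6]
flange [269.4 181.5]
head_top [269.5 184.8]
head_bot [269.6 186.6]
slot [270.  195.4]
162 .................###++#+++##++#.................
163 .................###++#+++##++#.................
164 .................###++#+++##++#.................
165 .................###++##+###++#.................
166 .................###++######++##................
167 ..................##++######++###...............
168 ..................##++######++###++.............
169 ...................#++######++####+.............
170 .................+#+++######+++###..............
171 ............+###############+++###+.............
172 .++....###########+++#######+oo###+o............
173 ##+..########+++++ooo######++oo+++oo............
174 ###+++##++++ooooooooo######+oooooooo+++++++.....
175 ###+++++ooooooooooooo+#####+ooooooooo#++++++....
176 ####+ooooooooooooooo+++++++++oooooooo++#++++....
177 ####+ooooooooooooooo+++++++++ooooooooo+##+o++..o
178 +##++ooooooooooooooo
[... 1029 characters left out ...]
#+....
198 ....+o+++++++oooooooOOOOO###oOOOOOOOOOOOO+##....
199 ....+++++++++ooooooOOOOOOooOOOOOOOOOOOOOOO##....
200 ....++++++oo+oooooOOOOOOOOOOOOOOOOOOOOOooo+++...
201 .....+o+++#+++ooOOOOOOOOOOOOOOOOOOOoooo++++++...
202 .....++#####++OOOOOOOOOOOOOOOOOOOooo++++++++++..
203 ......#######+oOOOOOOOOOOOOOOOOOOO++++++++++++..
204 ......#######+oOOOOOoooooOOOOOOOOO+++++++++++++.
205 ......#######++ooooo++++oOOOOOOOOOo++++++++++++.
206 .......#######+++++++++++oOOOOOOOOO+++++o++++++.
207 .......#######+++++++++++oOOOOOOOoo++++++++++++.
208 .......#######+++++++++++ooOooooo+++++++++++++++
209 ........######++++o+++++++ooo+++++o+++####++###.
col0 245
 shift [ 0.03  0.1  -0.  ] turn [-0.1  0.  -0.1]
```

Run:
```python
from h import *
w=shot('wrist','w11');S=read_state();R=Ro.from_euler('xyz',S['tool_rot']);p=S['eef_pos']
for e in(28,32,36): print(e,proj(w,p+R.apply([e,0,-62])).round(1),proj(w,p+R.apply([e,0,-38])).round(1))
for e in(-7,7): print('side',e,proj(w,p+R.apply([20,e,-62])).round(1))
for e in(9,14,18): print('head',e,proj(w,p+R.apply([e,0,48])).round(1))
print('flange',[proj(w,p+R.apply([21*np.cos(a),21*np.sin(a),23])).round(0) for a in(-1.57,0,1.57)])
print('slot',proj(w,[531.5,107,46]).round(1),'+y end',proj(w,[531.5-2.2,107+17,46]).round(1))
g=w['color'].astype(int).sum(2)//3
for r in range(130,330,5): print(r,' '.join('%3d'%x for x in g[r,228:344:4]))
```

```text
28 [284.  256.2] [283.9 231. ]
32 [284.1 246.2] [283.9 222.4]
36 [284.1 235.9] [284.  213.5]
side -7 [265.2 275.6]
side 7 [302.9 275.6]
head 9 [283.7 209. ]
head 14 [283.7 202.1]
head 18 [283.7 196.5]
flange [array([250., 235.]), array([284., 203.]), array([317., 235.])]
slot [284.  202.7] +y end [284.1 182.3]
130 177 114 105  16  16  13 116  94 165 163 162 162 168 166 169 164 170 162 165 164 108 116  60  11  15   5 117 105 104
135 175 117 128  16  13   0 112  87 162 166 161 160 166 171 167 163 166 161 163 166 180 110 114  62   0 117 101 224 139
140 167 111 114 119 120 116 119 168 163 164 162 163 169 166 168 163 167 161 163 165 172 167 116 110 116 102 227 222 156
145 166 164 150 110 117  65 165 165 169 168 160 161 169 165 167 163 161 162 166 168 174 162 164 160 165 157 228 222 151
150 155 164 170 171 169 165 162 168 166 163 167 159 168 164 166 161 162 159 163 163 169 163 166 152 225 226 224 223 107
155 160 162 164 166 169 161 164 165 170 164 166 161 166 165 166 164 163 164 164 166 174 159 144 223 222 226 225 221 179
160 108 161 166 165 165 158 171 163 170 165 168 160 163 163 163 165 
[... 3311 characters left out ...]
 127 123 122   9  11  55  50  59  65  60  63  66  61  53 106   9  20 136 124 127  76  26  25  20  78
305  24  26  30  82 158 149 152  24   9  78  46  53  61  67  61  63  63  58 101   8  20 159 146 151 180  23  20  24  22
310  23  21  25  22  20   7 181  28  11 110  47  52  60  64  64  64  63  36 102   9  29 187  88  25   9  23  23  32  23
315  22  26  20  21  24  15  36  35  10 112  44  55  60  64  65  64  62  35 109   3  33  18  21  22  17  21  29  21  23
320  27  28  21  17  26  19  26  32   8 108  41  56  62  62  66  70  67  34 109   6  21  13  22  21  25  24  19  24  24
325  27  26  27  25  25  28  22  33   5 102  36  55  57  64  63  58  63  36 112  13  17  12  23  21  22  21  27  27  20
```

The wrist view puts the slot about 2 mm toward +y of the tool, and in line along its length. I'll shift by that and descend, watching the force.

>>> move_arm(targets="-1 0 0.2 1.5 0 0 0;-1 0 0 1.5 0 0 0;-1 0 0 0.8 0 0 0;-1 0 0 0 0 0 0")

```text
clock: 12.72
eef_pos: [532.2, 106.9, 96.8]
tool_rot: [-3.139, 0.0, 1.702]
force: [0.4, -0.4, -1.0]
width: 17.8
gripper_force: 59.0
```

Run:
```python
from h import *
w=shot('wrist','w12');S=read_state();R=Ro.from_euler('xyz',S['tool_rot']);p=S['eef_pos'];print(p,S['force'])
print('slot',proj(w,[531.5,107,46]).round(1),'+y end',proj(w,[531.5-2.2,107+17,46]).round(1),'flange',[proj(w,p+R.apply([21*np.cos(a),21*np.sin(a),23])).round(0) for a in(-1.57,0,1.57)])
print([proj(w,p+R.apply([14,e,48])).round(1) for e in(-5,5)])
g=w['color'].astype(int).sum(2)//3
for r in range(164,216,3): print(r,' '.join('%3d'%x for x in g[r,262:308:2]))
for r in (225,230,235,240): print(r,' '.join('%3d'%x for x in g[r,240:270:2]),'|',' '.join('%3d'%x for x in g[r,300:330:2]))
```

```text
[532.82867241 106.95783541  97.57012079] [ 0.23673119  0.60615047 -1.8374036 ]
slot [281.6 219.3] +y end [281.7 196. ] flange [array([250., 235.]), array([283., 204.]), array([317., 235.])]
[array([276.1, 202.2]), array([290.7, 202.2])]
164 157 156 156 157 157 158 155 159 160 154 160 167 158 153 154 162 156 158 159 158 164 161 160
167 159 160 156 158 156 161 162 160 162 162 161 172 161 153 157 163 156 155 161 155 165 168 162
170 158 156 154 154 161 158 160 159 160 159 159 164 159 151 155 161 156 158 161 158 162 162 162
173 159 158 157 154 154 157 160 161 161 161 162 163 160 154 154 159 159 155 157 156 160 166 156
176 160 162 153 153 155 160 162 159 161 160 164 165 162 153 158 159 157 156 159 155 160 160 149
179 157 155 157 155 156 156 166 160 159 160 157 165 162 157 152 159 153 157 157 153 155 230 222
182 158 156 158 155 154 155 162 161 162 162 158 163 161 155 153 162 156 153 152 153 219 224 220
185 157 163 155 156 150 157 158 160 164 160 160 161 161 156 157 154 151 154 141 219 221 222 222
188 158 158 156 156 153 158 164 162 160 166 158 165 162 157 148 222 220 217 216 215 220 224 220
[... 668 characters left out ...]
 223
212 167 167 166 165 166 162 165 165 168 167 168 169 169 168 166 165 166 165 164 161 162 158 137
215 162 163 161 161 164 170 103  97 107 110 111 118 118 117 114 152 163 160 160 158 161 158 163
225 162 156 157 154 157 160 158 159 157 161 159 124  67  90  33 | 112  91 156 154 157 159 157 185 217 218 217 216 220 213 214
230 161 155 158 152 160 124 160 160 157 157 110  65  89  23  33 | 106 101  79 157 157 154 156 143 217 217 218 220 217 213 211
235 162 156 149 138 231 190 158 159 157 167  59  72  76  32  40 | 107 105  90 163 161 156 155 147 217 216 218 219 220 214 215
240 228 224 224 155 154 153 161 164 173 102  68 115  43  37  39 | 173 158  89 119 160 158 159 216 217 217 218 217 218 215 216
```

Aligned: the slot centre is at column 283 and the head is predicted at 283.4. Inserting now.

>>> move_arm(targets="-1 0 0 0.4 0 0 0;-1 0 0 0.4 0 0 0;-1 0 0 0.4 0 0 0;-1 0 0 0 0 0 0")

```text
clock: 13.1
eef_pos: [532.7, 107.1, 85.1]
tool_rot: [-3.141, -0.0, 1.702]
force: [-1.0, 0.7, -1.8]
width: 17.9
gripper_force: 59.0
```

>>> move_arm(targets="-1 0 0 0.5 0 0 0;-1 0 0 0.4 0 0 0;-1 0 0 0 0 0 0")

```text
clock: 13.35
eef_pos: [532.5, 107.0, 75.8]
tool_rot: [-3.14, 0.0, 1.702]
force: [-0.5, 0.8, -2.4]
width: 17.9
gripper_force: 59.0
```

>>> move_arm(targets="-1 0 0 0.4 0 0 0;-1 0 0 0 0 0 0")

```text
clock: 13.52
eef_pos: [533.1, 107.2, 72.3]
tool_rot: [-3.142, -0.0, 1.702]
force: [-1.1, 0.6, 1.2]
width: 17.6
gripper_force: 59.4
```

>>> move_arm(targets="-1 0 0 0.3 0 0 0;-1 0 0 0 0 0 0")

```text
clock: 13.68
eef_pos: [533.2, 107.2, 69.6]
tool_rot: [3.141, -0.0, 1.702]
force: [-0.0, -0.2, 3.2]
width: 18.0
gripper_force: 59.6
```

>>> move_arm(targets="-1 0 0 0.3 0 0 0;-1 0 0 0 0 0 0")

```text
clock: 13.85
eef_pos: [533.2, 107.1, 66.6]
tool_rot: [3.141, -0.0, 1.702]
force: [-1.3, 0.1, 4.7]
width: 18.3
gripper_force: 59.8
```

>>> move_arm(targets="-1 0 0 0.2 0 0 0;-1 0 0 0 0 0 0")

```text
clock: 14.02
eef_pos: [533.3, 107.2, 64.7]
tool_rot: [3.141, -0.0, 1.702]
force: [-1.1, 0.7, 4.8]
width: 17.8
gripper_force: 60.0
```

>>> move_arm(targets="-1 0 0 0.15 0 0 0;-1 0 0 0 0 0 4;-1 0 0 0 0 0 5;-1 0 0 0 0 0 5;-1 0 0 0 0 0 0")

```text
clock: 14.43
eef_pos: [534.0, 107.1, 63.7]
tool_rot: [3.14, -0.0, 1.454]
force: [0.1, 1.0, 5.9]
width: 17.8
gripper_force: 60.0
```

```bash
python3 -c "
from h import *
S=read_state();print(S['eef_pos'],S['force'],S['torque'],np.degrees(S['tool_rot']),S['qpos'].round(2),S['width'])"
```

```text
[533.97764963 107.08546551  63.67987697] [0.06699765 0.96910385 5.93273259] [ 0.02871741  0.17850334 -0.05504171] [ 1.79894394e+02 -9.97246763e-03  8.33107307e+01] [-0.46  0.7   0.32  1.94 -0.39  0.56  0.01] 17.840469578377913
```

>>> move_arm(targets="-1 0 0 0 0 0 5;-1 0 0 0 0 0 5;-1 0 0 0 0 0 5;-1 0 0 0 0 0 5;-1 0 0 0 0 0 0")

```text
clock: 14.85
eef_pos: [534.3, 107.1, 63.8]
tool_rot: [3.139, -0.001, 1.105]
force: [0.3, 0.1, 6.6]
width: 18.1
gripper_force: 60.0
```

```bash
python3 -c "
from h import *
S=read_state();print(S['eef_pos'],S['force'],S['torque'],np.degrees(S['tool_rot']),S['width'])"
```

```text
[534.31085966 107.08045534  63.75749256] [0.28864332 0.11407084 6.57555517] [ 0.11585445  0.01314854 -0.05715697] [ 1.79866852e+02 -5.55136890e-02  6.33158259e+01] 18.055011002695565
```

No resistance at 34°, so the head is clear below the lip. I'll finish the quarter turn.

>>> move_arm(targets="-1 0 0 0 0 0 5.6;-1 0 0 0 0 0 5.6;-1 0 0 0 0 0 5.6;-1 0 0 0 0 0 5.6;-1 0 0 0 0 0 5.6")

```text
clock: 15.27
eef_pos: [534.4, 107.1, 63.9]
tool_rot: [3.14, -0.002, 0.615]
force: [-0.5, -0.2, 6.1]
width: 18.2
gripper_force: 60.0
```

>>> move_arm(targets="-1 0 0 0 0 0 5.6;-1 0 0 0 0 0 5.6;-1 0 0 0 0 0 5.6;-1 0 0 0 0 0 5.6;-1 0 0 0 0 0 5.6")

```text
clock: 15.68
eef_pos: [534.4, 107.0, 63.9]
tool_rot: [3.141, -0.003, 0.127]
force: [-0.2, 0.1, 5.9]
width: 17.8
gripper_force: 60.0
```

>>> move_arm(targets="-1 0 0 0 0 0 0;-1 0 0 -0.2 0 0 0;-1 0 0 0 0 0 0")

```text
clock: 15.93
eef_pos: [534.4, 107.0, 65.9]
tool_rot: [3.141, -0.003, 0.131]
force: [0.7, -0.4, 5.2]
width: 17.8
gripper_force: 60.0
```

```bash
python3 -c "
from h import *
S=read_state();print(S['eef_pos'],S['force'],S['torque'],np.degrees(S['tool_rot']),S['width'],S['qpos'].round(2))"
```

```text
[534.39897545 107.0040538   65.87506426] [ 0.65220277 -0.35605388  5.1731575 ] [ 0.07102223 -0.02838692 -0.06886725] [ 1.79972270e+02 -1.47158999e-01  7.51955998e+00] 17.836844063629353 [-0.68  0.78  0.69  1.94 -0.77  0.7  -0.95]
```

>>> move_arm(targets="-1 0 0 -0.15 0 0 0;-1 0 0 0 0 0 0")

```text
clock: 16.1
eef_pos: [534.3, 107.0, 67.3]
tool_rot: [3.141, -0.002, 0.131]
force: [1.2, 0.2, 5.1]
width: 17.7
gripper_force: 59.9
```

>>> move_arm(targets="-1 0 0 -0.1 0 0 0;-1 0 0 0 0 0 0")

```text
clock: 16.27
eef_pos: [534.1, 107.0, 68.0]
tool_rot: [3.141, -0.002, 0.131]
force: [1.4, 0.5, 2.9]
width: 18.0
gripper_force: 59.8
```

>>> move_arm(targets="-0.3 0 0 0 0 0 0;0 0 0 0 0 0 0;0 0 0 0 0 0 0;0 0 0 0 0 0 0;0 0 0 0 0 0 0")

```text
clock: 16.68
eef_pos: [532.5, 107.1, 67.2]
tool_rot: [-3.142, 0.001, 0.131]
force: [-0.3, -0.2, 0.3]
width: 42.2
gripper_force: 0.0
```

```bash
python3 -c "
from h import *
w=shot('wrist','w20');S=read_state();R=Ro.from_euler('xyz',S['tool_rot']);p=S['eef_pos'];print(p,S['force'],S['width'])
for e in(28,32,36): print(e,proj(w,p+R.apply([e,0,-62])).round(1))
g=w['color'].astype(int).sum(2)//3
for r in range(200,310,6): print(r,' '.join('%3d'%x for x in g[r,228:344:4]))
"
```

```text
[532.6505623  107.07054585  67.29666272] [-0.5039197   0.01375569  0.51860938] 42.48726264982124
28 [282.8 255.4]
32 [282.8 245.4]
36 [282.8 235.2]
200 231 231 230 230 234 231 185 229 229 231 232 232 232 237 241 236 233 234 234 235 236 235 235 235 236 234 235 235  68
206 236 235 235 235 236 237 226 235 236 243 108 192 187 185 183 187 188 190 158 240 236 236 235 237 237 236 236 238  55
212 178 181 235 234 233 233 238 235 173 185 183 184 184 184 185 186 183 184 183 187 108 163 231 230 231 232 233 235 226
218 173 173 170 235 230 231 241 181 176 176 182 108 106  96  93  79  66  69 125 182 178  68 168 234 232 235 232 235 234
224 173 168 168 172 236 231 180 179 177 138  46  35  32  36  34  31  25  20  58 130 124 126 180 175 171 233 232 233 235
230 170 169 167 168 170 160 176 175 173 130  44  43  36  36  31  31  30  25  60  52 130 124 113 182 179 181 183 177 177
236 174 176 175 175 174 179 175 176 118 134  48  42  49  44  42  42  30  24  59  51 132 123 110 178 175 173 174 176 176
242 174 174 173 177 174 176 125 181 120  90  72  64  67  66  63  61  52  42  89  66 109 131 186 184 184 182 186 
[... 627 characters left out ...]
 174 176 175 176  89  51  76  69  69  69  69  69  61  44  22  51 246 236 236 236 236  91  10  14  93
284  14  14   9 177 174 175 173 174  50  47  73  75  71  70  67  61  65  49  27  51 182 233 231 231 232  38  11  15  93
290  11   2   4 180 173 173 173 174 184  49  79  73  69  68  65  68  63  46  21  44 180 171 234 233 233  16  18  19   2
296   5   9   3 150 136 102 115 100 156 133  74  72  70  70  68  66  62  50  14  90  87  83  75  81  80   1  21  20  17
302  10   2   2 124 120  52  83  87  86  88  74  73  66  66  71  68  66  50   9  85  87  89  88  90  91  11  20  21  15
308  11  14   0 120 120 110  84  82  84  87  33  42  46  48  72  67  65  49  12 129 127 128 124 123 127  70   8  21  22
```

Released, and the pin's bar stays put and aligned. I'll withdraw straight up and check.

>>> move_arm(targets="0 0 0 -1 0 0 0;0 0 0 -2 0 0 0;0 0 0 -3 0 0 0;0 0 0 -4 0 0 0;0 0 0 -4 0 0 0")

```text
clock: 17.15
eef_pos: [532.1, 106.6, 209.2]
tool_rot: [3.141, 0.002, 0.13]
force: [1.0, 0.9, -0.1]
width: 42.8
gripper_force: 0.0
```

>>> move_arm(targets="0 0 0 0 0 0 0;0 0 0 0 0 0 0;0 0 0 0 0 0 0;0 0 0 0 0 0 0;0 0 0 0 0 0 0")

```text
clock: 17.57
eef_pos: [532.0, 107.1, 206.4]
tool_rot: [3.141, 0.003, 0.131]
force: [0.9, -0.5, -0.5]
width: 42.5
gripper_force: 0.0
```

Run:
```python
from h import *
w=shot('wrist','w21');s=shot('side','s21');S=read_state();print(S['clock'],S['eef_pos'],S['force'])
jx=np.array([np.cos(.1326),np.sin(.1326),0]);c=np.array([533,107,127-6.])
for im in(w,s): print([proj(im,c+e*jx).round(1) for e in(-32,0,32)])
g=cv2.cvtColor(w['color'],cv2.COLOR_RGB2HSV)
m=((g[...,2]<95)&(g[...,1]<70)).astype(np.uint8);n,l,st,ce=cv2.connectedComponentsWithStats(m)
for k in range(1,n):
    if st[k,4]>300:
        cs,_=cv2.findContours((l==k).astype(np.uint8),0,2);print(st[k],ce[k].round(1),cv2.minAreaRect(max(cs,key=len)))
hsv=cv2.cvtColor(s['color'],cv2.COLOR_RGB2HSV)
ch=lambda x:'.' if x[1]>75 else ' #+oO'[min(4,1+int(x[2])//64)]
for r in range(160,212): print(r,''.join(ch(hsv[r,k]) for k in range(245,300)))
```

```text
17.6667 [532.35129498 106.96670753 206.55913781] [-0.35129635  0.11201771  0.20359163]
[array([282.9, 239.7]), array([282.9, 203.3]), array([282.8, 163.9])]
[array([260.2, 180.5]), array([270.2, 178.8]), array([280.1, 177.2])]
[160  87  47  32 941] [178.4 102.6] ((182.35189819335938, 102.09339904785156), (30.796993255615234, 46.043460845947266), 87.51044464111328)
[ 239  111   78   25 1376] [284.2 122.5] ((277.6644287109375, 123.03008270263672), (23.193605422973633, 77.05522155761719), 89.06080627441406)
[ 149  121   65  132 2043] [173.6 191.9] ((173.30938720703125, 190.50387573242188), (139.70965576171875, 42.49723434448242), 70.80115509033203)
[ 260  159   58   81 1672] [283.6 199.9] ((277.7286071777344, 201.3699493408203), (75.84244537353516, 55.914730072021484), 65.40988159179688)
[   14   265   526   155 26948] [279.7 371.3] ((276.5, 342.0), (154.0, 525.0), 90.0)
[  0 285  25  53 665] [  8.5 317.9] ((4.6999969482421875, 313.4000244140625), (55.007266998291016, 19.677396774291992), 63.43495178222656)
160 .......................................................
161 ................
[... 2339 characters left out ...]
oooOOOoooooooooOOOOOOOOOooo+++..........
201 .....+o+++#+++ooOOOOOoooooooooOOOOOoooo++++++..........
202 .....++#####++OOOOOOOoooooooooOOOooo++++++++++.........
203 ......#######+oOOOOOOoooooooooOOOO++++++++++++.........
204 ......#######++OOOOOooo+ooooooOOOO++++++++++++.........
205 ......#######++ooooo+++++ooooOOOOOo++++++++++++........
206 .......#######+++++++++++ooooOOOOOO++++++++++++........
207 .......#######++++++++++++ooOOOOOoo++++++++++++........
208 .......#######++++++++++++ooooooo+++++++++++++++.......
209 .......+######++++++++++++ooo+++++o+++####++###........
210 ........######++++++++++++++++++##+#######.............
211 ........######+++++++++++++##########..................
```

```bash
python3 -c "
from cell import order
print(order.finish_job())"
```

```text
the job is handed in; nothing more can be done
None
```

The leaf is shut and the T-pin is in the slot, pushed down and turned 90°; after release it stayed upright and aligned across the slot, and I handed the job in at about 18 s (I viewed 11 pictures, one over the limit of 10).

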